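# Move a module from the locked hook to the free rack slot

### The arm

A 6-joint arm with a two-finger parallel gripper is mounted at the origin on the work surface. World frame = base frame: x ahead of the robot, y to its left, z up, the work surface at z = 0. Lengths are in m, angles in rad, forces in N, time in s.
With the tool pointing down it reaches from about 0.425 to 0.95 m from the base axis. Payload 3.5 kg.
Tool frame: the origin (TCP) lies on the centre line of the jaws, within the pads' length; the fingertips stand 14 mm ahead of it and the grasp point (between the pads) lies 5 mm behind it (ctrl.finger_overhang is the distance from the TCP to the fingertips, in m); z points along the fingers, y is the line along which they close (so a half turn about z gives the same grasp; the last joint's range is limited). The gripper opens to 85 mm and grips with 20 to 120 N. Pads are 22 mm wide; open, the fingers measure 114 mm over their backs; the gripper's body (76 mm by 85 mm) begins 54 mm behind the grasp point. The pads swing forward as they close: fully open they stand 13 mm farther back than shut.
Start: joints at [-0.15, 0.286, 1.577, -0, 1.279, -0.15], TCP at [0.675, 0, 0.211] pointing down, gripper open.
Joint ranges: [-2.77, 2.77], [-0.9, 2.22], [0.21, 2.48], [-1.53, 4.67], [0.24, 2.81], [-2.84, 2.84]. Speed limits (rad/s): [2.79, 2.79, 3.14, 3.14, 3.14, 3.14].

### API

Orientations are given as a unit quaternion [x, y, z, w].
In Python, from plant import ctrl gives the robot as it stands.
- The arm moves only by the tool send_rows, never from a script. Its argument "moves" is text: rows parted by semicolons, each of 7 numbers parted by spaces: the turn, a rotation vector about the tool's x, y, z in units of 360 degrees (1.0 is 360 degrees), then the shift along the tool's x, y, z in units of 20 cm (1.0 is 20 cm), then the gripper's target within -1 to 1 (fully open at 1, half-way at 0, shut at -1). A call has 1 to 12 rows; each row is the pose to reach, as a shift and turn from the pose commanded when the call began, along the tool's axes at that moment, turning the shorter way round; what a row does not reach only later rows make up. A row lasts 1/8 s, in which the tool goes at most 62.5 mm and 10.7 degrees, less where a joint would pass 70% of its speed; a pose out of reach is approached as far as the arm can. A call with a number of a shift or a turn outside -1 to 1 is refused whole. A call with a gripper value outside its range is refused whole. The fingers move at their own pace and stop on an object; "newtons" is the grip in N (left out, the last holds). Time passes only in rows, so rows that repeat a pose let the fingers close. It gives the time, the measured TCP pose, the force, the opening and the grip force at its end, in the units of the state.
- ctrl.get_state(): the state, without advancing time (a new reading comes with each control period).
- ctrl.read_camera(name): name is "scene" or "side" or "wrist"; returns a dict with "image" (400x640x3 uint8, red, green, blue), "fovy" (degrees; the focal length in pixels is half the picture's height over the tangent of half this angle, whatever the lens; pixels are square), "cx", "cy" (the principal point, pixels), "extrinsics" (4x4, takes a point from camera to world coordinates). Camera axes: x right, y up, looking along -z (the intrinsics and any distortion apply to the point x, -y, -z); pixel columns grow to the right and rows downward; lengths in m; the calibration is good to about 2 mm. A picture is of the moment at which its call begins. There is no depth.
- ctrl.sign_off(): hands the job in; it is judged then, once.
The state is a dict: "time": time; "qpos": joint angles; "dq": joint speeds; "joint_efforts": joint torques, N m; "eef_pos": TCP position; "tcp_rot": TCP orientation; "contact_force": force on the tool from outside, world axes, zero at the start; "wrist_torque": the same for the moment, N m; "opening": opening from 0.0 (shut) to 1.0 (fully open); "finger_force": force on a finger pad.
Only numpy, scipy, OpenCV 4.12 (cv2) and the standard library are available. Lean on these libraries where they do the work, as an engineer would, in place of code of your own. Each camera call takes 0.05 s, during which the arm holds its last target. There are 200 camera calls.

### The job

Press the sprung keeper of the hook open and lift the hanging module off; stand it upright in the single-slot holder and let go of it, then take it again the other way and stand it fully home in the free slot of the crowded rack, between the spare modules. Leave the spare modules in their slots and do not shift or knock over anything else on the bench.

Things in the scene. Friction and masses are not known exactly. Their poses are not given: they have to be found in the camera images.
- module: the module to move, the only one on the hook: aluminium plate 90 mm wide (y), 12 thick (x), 70 tall, with a centred tab on top, 50 wide, 12 thick, ending 169 mm above the bottom edge. Green board on the -x face of the plate, 5.5 mm proud. About 0.22 kg. Origin: centre of its bottom edge; z up. Hung: bottom edge 35 mm and tab top 204 mm above the table
- module_eye (a point): centre of the eye through the module's tab: 30 mm wide, 34 mm high, from 80 to 114 mm above the module's bottom edge
- module_grip (a point): point in the tab to grip: on its centre, 150 mm above the bottom edge (19 mm below the tab's top)
- hookstand: fixed grey hook stand. Origin on the table under the hanging module's centre; -x is its open front, towards the robot. Back post 28 mm wide, with a cross band 80 wide at 135 to 165 mm, front faces at x = +46 mm. Two cheek sheets at y = -37 and +37 mm (6 thick, x -22 to +48, z 155 to 204 mm) flank the tab, so fingers fit only before and behind it (40 mm free behind). Base 140 x 110 x 12 mm, x -82 to +58
- peg_tip (a point): top of the free end of the hook's steel peg, 68 mm in front (-x) of the stand's origin and 149 mm above the table. The level peg, 12 mm wide and 10 high, runs from here along the stand's +x to the back post, through the eye. To unhook (keeper flat) raise the module 10 to 18 mm and draw it 85 mm or more along the stand's -x over the flap and off
- keeper (a joint): sprung steel flap on the peg's end, 18 wide, 42 long, 5 mm thick. 0 rad = shut: it stands leaning 35 degrees back to the module and the eye cannot pass; pulling only jams it. Pressed from above (3 to 6 N) it folds inwards onto the peg; 0.92 rad = flat, its top 6 to 8 mm above the peg's. Over-centre spring: let go below 0.40 rad it springs shut, beyond that it snaps flat and stays
- keeper_hinge (a point): hinge of the keeper, across the peg: 6 mm in from the peg's tip, 3 mm above the peg's top
- keeper_end (a point): free end of the keeper (moves with it); shut, it is 24 mm further in (+x of the stand) and 34 mm higher than the hinge. About 20 mm in from the hinge is a good place to press straight down, with shut fingers
- holder: fixed black block 56 (x) x 116 (y) x 45 mm with a single slot, open upwards, 15 mm (x) by 97 mm (y), 35 mm deep, mouth chamfered 4 mm; origin under its centre. A module stands in it on its bottom edge; the room around is free
- holder_floor (a point): centre of the floor of the holder's slot, 10 mm above the table
- rack: fixed black block 124 (x) x 116 (y) x 45 mm with four such slots (15 x 97, 35 mm deep) at x = -42, -14, +14, +42 mm; origin under its centre. Three hold spare modules, one is free. Neighbouring tabs stand 16 mm apart, too narrow for a finger: here a module must be held by the two narrow sides of its tab, 50 mm apart, along the rack's y
- pad: thin grey felt strip 11 x 92 x 3 mm on the floor of the rack's free slot; origin: centre of its underside, 10 mm above the table; same heading as the rack. A module fully home here has its bottom edge on the strip
- spare0: spare module of the same shape, standing in one of the rack's slots; origin: centre of its bottom edge
- spare1: spare module of the same shape, standing in one of the rack's slots; origin: centre of its bottom edge
- spare2: spare module of the same shape, standing in one of the rack's slots; origin: centre of its bottom edge
- flux: bystander: white capped bottle, 40 mm diameter, 85 mm tall, standing; origin under its centre
- reel: bystander: metal solder reel on its flange, 60 mm diameter, 42 mm tall; origin under its centre
- driver: bystander: screwdriver, 170 mm, lying
- meter: bystander: hand multimeter 75 x 150 x 34 mm lying flat; origin under its centre
- oldboard: bystander: loose circuit board 70 x 120 mm lying flat, parts up to 24 mm high; origin under its centre
- jar: bystander: clear jar, 60 mm diameter, 60 mm tall; origin under its centre
Things that resemble listed ones, but are neither listed nor needed, are in the scene too. What is shaped like the hookstand but orange, pink or red is not meant.

How it is judged:
By the outcome, as a careful person would: the job done as asked, in the order asked, and still so for the second after the job is handed in, with the robot touching nothing.
It also fails if it takes over 72 s, if anything falls off the work surface, if the arm or the gripper's body presses on something with over 40 N, if the wrist force passes 120 N, or if a joint passes its speed limit or range.

## Working session

There is one attempt and no reset: what is moved stays moved. The work goes in short steps, Python scripts to look and compute and a tool call to move; the robot and the scene stay as the last step left them, time stands still between calls to the robot, and variables do not carry over. Pictures are saved under pics/ and viewed, at most 10 in all, crops included, and the job is handed in when it is done.

Besides the shell and the picture viewer there is one more tool, called after "Emit:" as name(argument=value, ...), one argument or row to a line, values as JSON. send_rows: Moves the arm, as the interface text tells. Its arguments: {"type":"object","properties":{"moves":{"type":"string"},"newtons":{"type":"number"}},"required":["moves"]}

```bash
ls; mkdir -p pics; cat > h.py <<'E'
import numpy as np, cv2, pickle
from plant import ctrl
def snap(n,tag):
    c=ctrl.read_camera(n); pickle.dump(c,open(f'pics/{tag}.pkl','wb')); cv2.imwrite(f'pics/{tag}.png',c['image'][:,:,::-1]); return c
def load(tag): return pickle.load(open(f'pics/{tag}.pkl','rb'))
def F(c): return 200/np.tan(np.radians(c['fovy'])/2)
def ray(c,u,v):
    E=np.array(c['extrinsics']);f=F(c)
    p=np.array([u,v],float)
    if c.get('distortion') is not None: p=cv2.undistortPoints(p.reshape(1,1,2),np.array([[f,0,c['cx']],[0,f,c['cy']],[0,0,1]]),np.array(c['distortion'],float),P=np.array([[f,0,c['cx']],[0,f,c['cy']],[0,0,1.]])).ravel()
    d=np.array([(p[0]-c['cx'])/f,-(p[1]-c['cy'])/f,-1]); return E[:3,3],E[:3,:3]@d
def onz(c,u,v,z):
    o,d=ray(c,u,v); return o+d*(z-o[2])/d[2]
def tri(c1,p1,c2,p2):
    o,d=ray(c1,*p1);q,e=ray(c2,*p2); d=d/np.linalg.norm(d); e=e/np.linalg.norm(e)
    s=np.linalg.lstsq(np.c_[d,-e],q-o,rcond=None)[0]; a=o+s[0]*d;b=q+s[1]*e
    return (a+b)/2,np.linalg.norm(a-b)
def proj(c,P):
    E=np.array(c['extrinsics']);q=E[:3,:3].T@(np.array(P)-E[:3,3]);f=F(c); uv=np.array([c['cx']+f*q[0]/-q[2],c['cy']-f*q[1]/-q[2]])
    if c.get('distortion') is not None:
        K=np.array([[f,0,c['cx']],[0,f,c['cy']],[0,0,1]]);x=np.array([q[0],-q[1],-q[2]]).reshape(1,1,3)
        uv=cv2.projectPoints(x,np.zeros(3),np.zeros(3),K,np.array(c['distortion'],float))[0].ravel()
    return uv
E
python3 - <<'E'
from h import *
for n in ['scene','side','wrist']:
    c=snap(n,n+'0'); print(n,{k:v for k,v in c.items() if k not in('image','extrinsics')}); print(np.round(c['extrinsics'],3).tolist())
print(ctrl.get_state(), ctrl.finger_overhang)
a=cv2.imread('pics/scene0.png');b=cv2.imread('pics/side0.png')
E
```

```text
pics
scene {'fovy': 54.686317207967434, 'cx': 319.0861899928461, 'cy': 208.66883622114668}
[[-0.528, -0.596, 0.605, 1.233], [0.849, -0.383, 0.363, 0.606], [0.015, 0.706, 0.709, 1.032], [0.0, 0.0, 0.0, 1.0]]
side {'fovy': 49.80406886038904, 'cx': 318.0073712591215, 'cy': 199.73583003862964}
[[0.993, 0.065, -0.097, 0.358], [-0.117, 0.551, -0.826, -0.921], [0.0, 0.832, 0.555, 0.87], [0.0, 0.0, 0.0, 1.0]]
wrist {'fovy': 68.11452415586398, 'cx': 317.711533807756, 'cy': 198.82247650120175}
[[1.0, -0.0, 0.003, 0.675], [-0.0, 0.965, 0.261, 0.066], [-0.003, -0.261, 0.965, 0.373], [0.0, 0.0, 0.0, 1.0]]
{'time': 0.15, 'qpos': array([-1.50026647e-01,  2.86971248e-01,  1.57786565e+00, -3.86413550e-05,
        1.27863288e+00, -1.49983472e-01]), 'dq': array([ 0.00067521, -0.00300244, -0.00509751, -0.00067796, -0.0005639 ,
        0.00252303]), 'joint_efforts': array([ 7.91554030e-04, -4.06602967e+01, -2.93140125e+01, -8.94972595e-05,
        3.96185191e-03, -2.97825103e-06]), 'eef_pos': array([6.74432267e-01, 8.73480217e-05, 2.10245434e-01]), 'tcp_rot': array([ 7.07117787e-01,  7.07095152e-01, -5.71918081e-04, -7.44413610e-04]), 'contact_force': array([-0.63363509,  0.69778619,  0.38466926]), 'wrist_torque': array([ 0.00179474, -0.00173164,  0.06463332]), 'finger_force': 0.0, 'opening': 0.9959652399752382} 0.014
```

View pics/scene0.png

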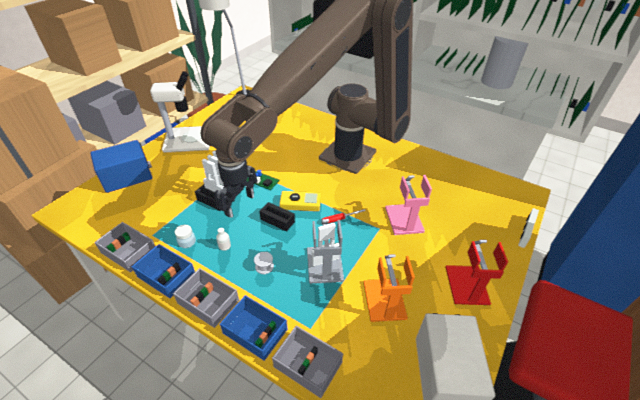

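View pics/side0.png

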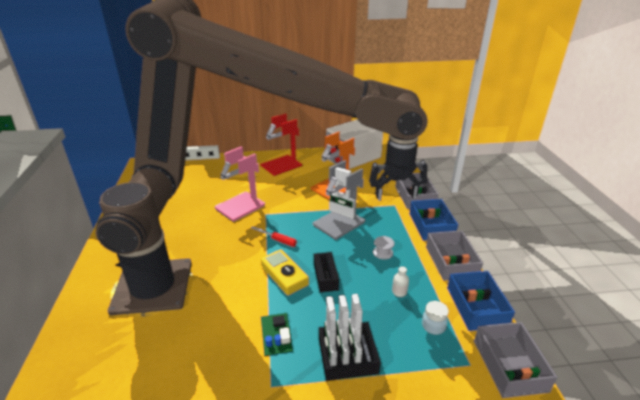

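Scene picture: the grey stand with the white module is at (325,250); pink (408,205), orange (390,285) and red (475,270) are decoys. Holder is at (278,215), rack at (212,195). Side view: stand at (340,200), holder (325,270), rack (350,345). One enlarged crop to confirm and measure.

```bash
python3 - <<'E'
import cv2,numpy as np
a=cv2.imread('pics/scene0.png');b=cv2.imread('pics/side0.png')
z=lambda im,x,y,w,h,W,H:cv2.resize(im[y:y+h,x:x+w],(W,H),interpolation=cv2.INTER_CUBIC)
A=z(a,295,210,70,80,350,400)   # x5
B=z(b,300,150,90,100,360,400)  # x4 
C=z(a,190,180,110,50,440,200)  # x4
D=z(b,310,290,72,40,360,200) # x5
im=np.zeros((600,800,3),np.uint8); im[:400,:350]=A; im[:400,360:720]=B; im[400:,:440]=C; im[400:,440:]=D
cv2.imwrite('pics/crop1.png',im)
E
```

```text
(no output)
```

View pics/crop1.png

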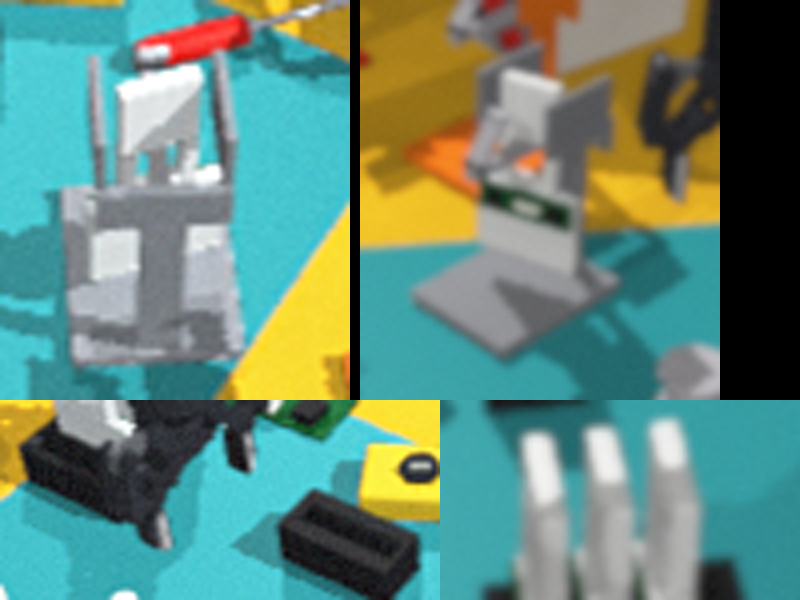

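View pics/wrist0.png

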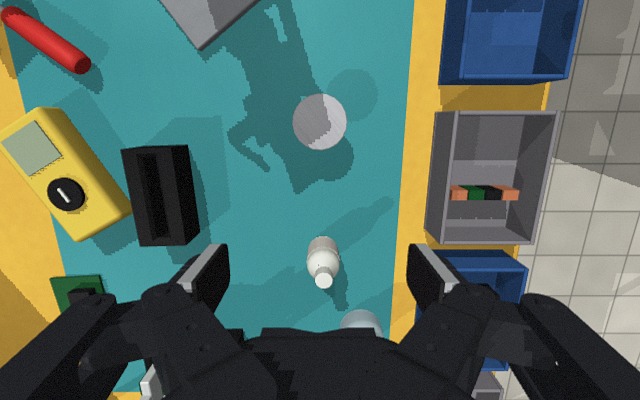

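The crop confirms the grey stand holds the plate with the green board (side view, peg and keeper at left ≈(330,187)). Wrist view: holder at (165,195), stand base corner at (200,45). Now rough positions.

```bash
python3 - <<'E'
from h import *
s=load('side0');c=load('scene0');w=load('wrist0')
r=lambda p:np.round(p,4)
for u,v in [(313.3,223),(336.2,236.8),(364.7,220)]: print('side base',r(onz(s,u,v,.012)))
for u,v in [(310,281),(343.6,279.5)]: print('scene base back',r(onz(c,u,v,.012)))
# tab top ends: side (502,72),(562,85) ; scene (118,85),(200,70)
for p,q in [((300+142/4,150+70/4),(295+118/5,210+85/5)),((300+203/4,150+84/4),(295+201/5,210+68/5))]:
    print('tabtop side',r(onz(s,*p,.204)),'scene',r(onz(c,*q,.204)))
for u,v in [(122,149),(187,145),(200,243),(139,246)]: print('holder', r(onz(w,u,v,.045)))
for u,v in [(441+525-966+0,0)]: pass
for i,(u,v) in enumerate([(538,433),(602,428),(665,421)]):
    print('spare top far',r(onz(s,310+(u-440)/5,290+(v-400)/5,.182)))
for i,(u,v) in enumerate([(545,497),(608,480),(672,468)]):
    print('spare top near',r(onz(s,310+(u-440)/5,290+(v-400)/5,.182)))
for n,u,v in [('base corner wrist',198,48)]: print(n,r(onz(w,u,v,.012)))
E
```

```text
side base [0.4769 0.2196 0.012 ]
side base [0.5413 0.1384 0.012 ]
side base [0.6498 0.2162 0.012 ]
scene base back [0.6491 0.2275 0.012 ]
scene base back [0.5876 0.3138 0.012 ]
tabtop side [0.5508 0.2447 0.204 ] scene [0.5898 0.2192 0.204 ]
tabtop side [0.5944 0.2175 0.204 ] scene [0.5524 0.2529 0.204 ]
holder [0.459  0.0341 0.045 ]
holder [0.531  0.0384 0.045 ]
holder [ 0.5332 -0.0774  0.045 ]
holder [ 0.4595 -0.0813  0.045 ]
spare top far [ 0.4597 -0.273   0.182 ]
spare top far [ 0.4875 -0.2734  0.182 ]
spare top far [ 0.5153 -0.2725  0.182 ]
spare top near [ 0.4576 -0.309   0.182 ]
spare top near [ 0.4852 -0.3028  0.182 ]
spare top near [ 0.5132 -0.2994  0.182 ]
base corner wrist [0.5411 0.142  0.012 ]
```

Emit:
send_rows(
  moves="0 0 0 0 0 -0.3 -1; 0 0 -0.05 0.2 -0.12 -0.45 -1; 0 0 -0.1028 0.5 -0.3 -0.45 -1; 0 0 -0.1028 0.8 -0.49 -0.45 -1; 0 0 -0.1028 0.8 -0.49 -0.45 -1; 0 0 -0.1028 0.8 -0.49 -0.45 -1; 0 0 -0.1028 0.8 -0.49 -0.45 -1; 0 0 -0.1028 0.8 -0.49 -0.45 -1",
  newtons=40,
)

```text
time: 1.15
eef_pos: [0.5776, 0.1589, 0.301]
tcp_rot: [0.447, 0.894, -0.0, -0.0]
contact_force: [-0.3, -0.4, 0.7]
opening: 0.0
finger_force: 0.0
```

```bash
python3 - <<'E'
from h import *
c=snap('wrist','w1'); s=ctrl.get_state(); print(s['eef_pos'],s['tcp_rot'],s['opening'])
cv2.imwrite('pics/w1b.png',cv2.resize(c['image'][0:320,60:500,::-1],None,fx=1.8,fy=1.8,interpolation=cv2.INTER_CUBIC))
E
```

```text
[0.57752159 0.1589669  0.30101122] [ 4.47121169e-01  8.94473366e-01 -1.77271563e-04 -1.63552497e-04] 0.0043309222168313715
```

View pics/w1b.png

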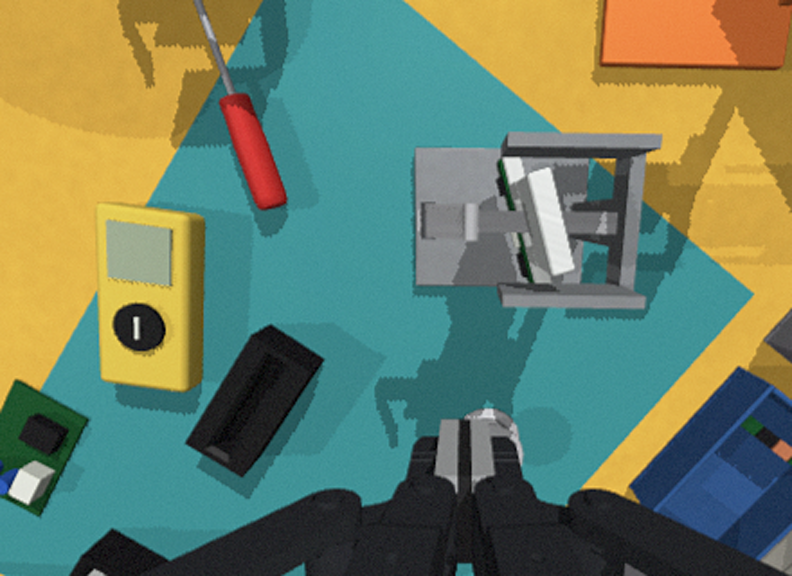

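The view shows the stand straight with the tool: keeper end ≈(471,221), peg tip ≈(420,221), tab top (540..575,170..278) turned ~12° about the vertical, cheeks at rows 140 and 298; holder at (255,400) in crop pixels.

```bash
python3 - <<'E'
from h import *
c=load('w1'); g=lambda u,v,z: onz(c,60+u/1.8,v/1.8,z)
th=np.radians(36.9); R=np.array([[np.cos(th),np.sin(th)],[-np.sin(th),np.cos(th)]])
T=np.array([.57752,.15897])
def show(n,u,v,z):
    p=g(u,v,z); print(n,np.round(p,4),'tool-rel (xs,ys)',np.round(R@(p[:2]-T),4))
show('base FL',415,149,.012);show('base FR',415,285,.012)
show('keeper end hi',478,203,.186);show('keeper end lo',478,240,.186);show('hinge/peg tip',421,221,.152)
show('cheek+ outer front',509,134,.204);show('cheek+ outer back',662,135,.204);show('cheek- in front',501,290,.204);show('cheek- in back',645,296,.204)
show('cheek- outer front',501,303,.204);show('cheek- outer back',645,307,.204)
show('cheek+ in',512,150,.204);show('cheek+ in back',660,150,.204)
for p in [(529,172),(551,167),(575,270),(553,277)]: show('tab',*p,.204)
for p in [(268,325),(323,357),(243,477),(187,443)]: show('holder top',*p,.045)
E
```

```text
base FL [0.4769 0.228  0.012 ] tool-rel (xs,ys) [-0.039   0.1156]
base FR [0.5396 0.1402 0.012 ] tool-rel (xs,ys) [-0.0416  0.0077]
keeper end hi [0.5406 0.2201 0.186 ] tool-rel (xs,ys) [0.0071 0.071 ]
keeper end lo [0.5515 0.2056 0.186 ] tool-rel (xs,ys) [0.0072 0.0529]
hinge/peg tip [0.5209 0.1939 0.152 ] tool-rel (xs,ys) [-0.0243  0.0619]
cheek+ outer front [0.5335 0.2519 0.204 ] tool-rel (xs,ys) [0.0205 0.1007]
cheek+ outer back [0.5892 0.2931 0.204 ] tool-rel (xs,ys) [0.0899 0.1002]
cheek- in front [0.5741 0.1938 0.204 ] tool-rel (xs,ys) [0.0182 0.0299]
cheek- in back [0.6322 0.2337 0.204 ] tool-rel (xs,ys) [0.0887 0.0269]
cheek- outer front [0.578  0.1887 0.204 ] tool-rel (xs,ys) [0.0183 0.0235]
cheek- outer back [0.6359 0.2297 0.204 ] tool-rel (xs,ys) [0.0891 0.0215]
cheek+ in [0.5388 0.2473 0.204 ] tool-rel (xs,ys) [0.0221 0.0939]
cheek+ in back [0.5928 0.2878 0.204 ] tool-rel (xs,ys) [0.0896 0.0939]
tab [0.5509 0.2446 0.204 ] tool-rel (xs,ys) [0.0301 0.0844]
tab [0.5577 0.2523 0.204 ] tool-rel (xs,ys) [0.0402 0.0866]
tab [0.5967 0.2229 0.204 ] tool-rel (xs,ys) [0.0537 0.0396]
tab [0.5904 0.2139 0.204 ] tool-rel (xs,ys) [0.0433 0.0362]
holder top [0.4638 0.0486 0.045 ] tool-rel (xs,ys) [-0.1571 -0.02  ]
holder top [0.5136 0.0528 0.045 ] tool-rel (xs,ys) [-0.1149 -0.0465]
holder top [ 0.5167 -0.0795  0.045 ] tool-rel (xs,ys) [-0.1918 -0.1542]
holder top [ 0.4622 -0.0806  0.045 ] tool-rel (xs,ys) [-0.236  -0.1223]
```

Emit:
send_rows(
  moves="0 0 0 0.15 -0.01 0 -1; 0 0 0 0.3075 -0.01 0.1 -1; 0 0 0 0.3075 -0.01 0.3 -1; 0 0 0 0.3075 -0.01 0.42 -1; 0 0 0 0.3075 -0.01 0.47 -1; 0 0 0 0.3075 -0.01 0.5 -1; 0 0 0 0.3075 -0.01 0.53 -1; 0 0 0 0.3075 -0.01 0.56 -1; 0 0 0 0.3075 -0.01 0.59 -1; 0 0 0 0.3075 -0.01 0.61 -1; 0 0 0 0.3075 -0.01 0.62 -1",
)

```text
time: 2.58
eef_pos: [0.5383, 0.208, 0.177]
tcp_rot: [0.446, 0.895, -0.0, -0.0]
contact_force: [-0.0, 0.1, -0.3]
opening: 0.0
finger_force: 0.0
```

Emit:
send_rows(
  moves="0 0 0 0 0 -0.25 -1; 0 0 0 -0.1 0 -0.5 -0.4; 0 0 0 -0.3 0.05 -0.6 0; 0 0 0 -0.3 0.05 -0.6 0; 0 0 0 -0.3 0.05 -0.6 0",
)

```text
time: 3.2
eef_pos: [0.5818, 0.1662, 0.2962]
tcp_rot: [0.446, 0.895, -0.0, -0.001]
contact_force: [-0.4, 1.0, -0.1]
opening: 0.5
finger_force: 0.0
```

```bash
python3 - <<'E'
from h import *
c=snap('wrist','w2'); s=ctrl.get_state(); print(s['eef_pos'],s['tcp_rot'],s['opening'],s['contact_force'])
cv2.imwrite('pics/w2b.png',cv2.resize(c['image'][40:360,200:500,::-1],None,fx=1.8,fy=1.8,interpolation=cv2.INTER_CUBIC))
E
```

```text
[0.58139981 0.1664405  0.29576419] [ 4.45985620e-01  8.95038973e-01 -6.11424172e-04 -1.30008987e-03] 0.49602446486745244 [ 0.23536557  0.90718025 -0.49977076]
```

View pics/w2b.png

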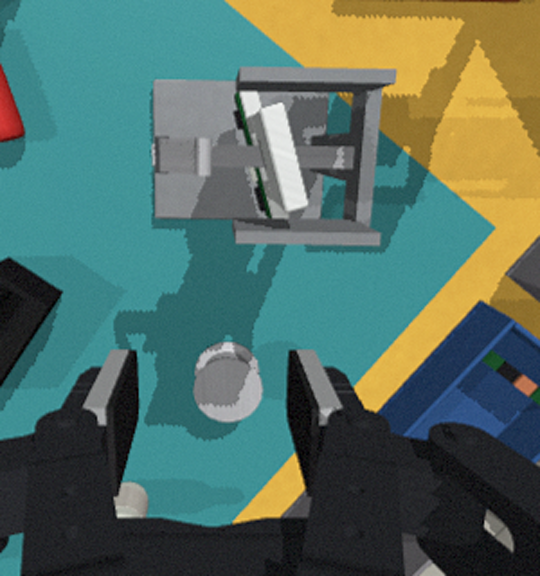

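```bash
python3 - <<'E'
from h import *
th=np.radians(36.9); ex=np.array([np.cos(th),np.sin(th)]);ey=np.array([-ex[1],ex[0]])
O=np.array([.57752,.15897])+.042*ex+.0615*ey; print('O',O)
P=lambda x,y,z:np.r_[O+x*ex+y*ey,z]
for t,off,k in(('w1',(60,0),1.8),('w2',(200,40),1.8)):
    c=load(t)
    for n,q in dict(shut_end=(-.038,0,.186),flat_end=(-.02,0,.155),hinge=(-.062,0,.152),tip=(-.068,0,.149),cheekfront=(-.022,.04,.204)).items():
        print(t,n,np.round((proj(c,P(*q))-off)*k))
E
```

```text
O [0.57418091 0.23336826]
w1 shut_end [472. 223.]
w1 flat_end [503. 222.]
w1 hinge [429. 222.]
w1 tip [418. 222.]
w1 cheekfront [508. 132.]
w2 shut_end [205. 158.]
w2 flat_end [238. 156.]
w2 hinge [163. 156.]
w2 tip [153. 156.]
w2 cheekfront [240.  67.]
```

The keeper is still shut: its end is at (204,155), where the shut prediction lies, not (238,156). Press again, watching the force.

Emit:
send_rows(
  moves="0 0 0 0.1 -0.02 0 -1; 0 0 0 0.29 -0.04 0 -1; 0 0 0 0.29 -0.04 0.2 -1; 0 0 0 0.29 -0.04 0.4 -1; 0 0 0 0.29 -0.04 0.47 -1; 0 0 0 0.29 -0.04 0.5 -1; 0 0 0 0.29 -0.04 0.53 -1; 0 0 0 0.29 -0.04 0.55 -1",
)

```text
time: 4.25
eef_pos: [0.5419, 0.2077, 0.1884]
tcp_rot: [0.446, 0.895, 0.001, 0.001]
contact_force: [0.1, 1.3, 0.5]
opening: -0.0
finger_force: 0.0
```

```bash
python3 - <<'E'
from h import *
a=snap('side','s2'); c=snap('wrist','w3'); s=ctrl.get_state(); print(s['eef_pos'],s['contact_force'],s['wrist_torque'],s['opening'])
A=cv2.resize(a['image'][140:230,300:400,::-1],(500,450),interpolation=cv2.INTER_CUBIC)
B=cv2.resize(c['image'][200:380,260:380,::-1],(300,450),interpolation=cv2.INTER_CUBIC)
cv2.imwrite('pics/m3.png',np.hstack([A,B]))
E
```

```text
[0.54141455 0.20750676 0.18763921] [ 0.28704154 -0.11668794 -0.56819707] [-0.05250985  0.0261711   0.0081604 ] -0.00010157661995331749
```

View pics/m3.png

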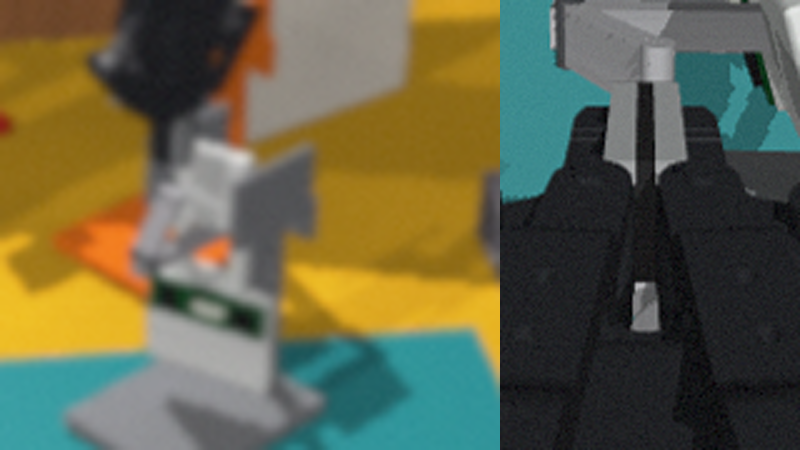

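```bash
python3 - <<'E'
from h import *
c=load('w3');s=load('s2')
E=np.array(c['extrinsics']);print(np.round(E,3).tolist())
th=np.radians(36.9); ex=np.array([np.cos(th),np.sin(th)]);ey=np.array([-ex[1],ex[0]])
O=np.array([.57418,.23337]);P=lambda x,y,z:np.r_[O+x*ex+y*ey,z]
T=np.array([.5414,.2075,.174])
print('xs,ys',(T[:2]-O)@ex,(T[:2]-O)@ey)
f=lambda p:np.round([260+(0)+0,0])
for n,q in dict(tip=T,tip_hi=T+np.r_[.011*ey,0],tip_lo=T-np.r_[.011*ey,0],shut_end=P(-.038,0,.186),shut_end_lo=P(-.038,-.009,.186),shut_end_hi=P(-.038,.009,.186),pegtip=P(-.068,0,.149),cheek=P(-.022,.037,.204),tabtop=P(0,0,.204)).items():
    a=proj(c,q);b=proj(s,q);print(n,'crop wrist',np.round([500+(a[0]-260)*2.5,(a[1]-200)*2.5]),'crop side',np.round((b-[300,140])*5))
E
```

```text
[[0.799, -0.581, -0.157, 0.502], [0.602, 0.771, 0.209, 0.26], [-0.0, -0.261, 0.965, 0.35], [0.0, 0.0, 0.0, 1.0]]
xs,ys -0.04174653433438748 -0.0010060671288785407
tip crop wrist [643.  66.] crop side [170. 210.]
tip_hi crop wrist [643.  25.] crop side [158. 203.]
tip_lo crop wrist [643. 106.] crop side [183. 217.]
shut_end crop wrist [659.  80.] crop side [174. 191.]
shut_end_lo crop wrist [659. 115.] crop side [184. 196.]
shut_end_hi crop wrist [659.  44.] crop side [164. 185.]
pegtip crop wrist [551.  32.] crop side [139. 259.]
cheek crop wrist [742. -60.] crop side [150. 135.]
tabtop crop wrist [838. 111.] crop side [217. 144.]
```

```bash
python3 - <<'E'
from h import *
c=load('w3');th=np.radians(36.9); ey=np.array([-np.sin(th),np.cos(th)])
T=np.array([.5414,.2075])
for z in np.arange(.16,.215,.01): print(round(z,3),[np.round((proj(c,np.r_[T+k*ey,z])[1]-200)*2.5) for k in(.011,0,-.011)])
E
```

```text
0.16 [np.float64(9.0), np.float64(48.0), np.float64(86.0)]
0.17 [np.float64(20.0), np.float64(61.0), np.float64(100.0)]
0.18 [np.float64(32.0), np.float64(75.0), np.float64(116.0)]
0.19 [np.float64(45.0), np.float64(90.0), np.float64(134.0)]
0.2 [np.float64(60.0), np.float64(108.0), np.float64(153.0)]
0.21 [np.float64(77.0), np.float64(127.0), np.float64(176.0)]
```

Emit:
send_rows(
  moves="0 0 0 0.005 0 0.05 -1; 0 0 0 0.005 0 0.07 -1; 0 0 0 0.005 0 0.08 -1; 0 0 0 0.005 0 0.08 -1",
)

```text
time: 4.85
eef_pos: [0.5405, 0.2083, 0.1711]
tcp_rot: [0.446, 0.895, -0.0, -0.0]
contact_force: [0.1, -0.2, -0.1]
opening: -0.003
finger_force: 0.0
```

```bash
python3 - <<'E'
from h import *
b=snap('scene','c4');c=snap('wrist','w4'); s=ctrl.get_state(); print(s['eef_pos'],s['contact_force'],s['wrist_torque'])
A=cv2.resize(b['image'][195:295,280:370,::-1],(405,450),interpolation=cv2.INTER_CUBIC)
B=cv2.resize(c['image'][180:340,250:390,::-1],(394,450),interpolation=cv2.INTER_CUBIC)
cv2.imwrite('pics/m4.png',np.hstack([A,B]))
E
```

```text
[0.54069033 0.20836598 0.17150535] [-0.61458227 -0.37517199  1.03188281] [ 0.02172032 -0.06250931  0.05092681]
```

View pics/m4.png

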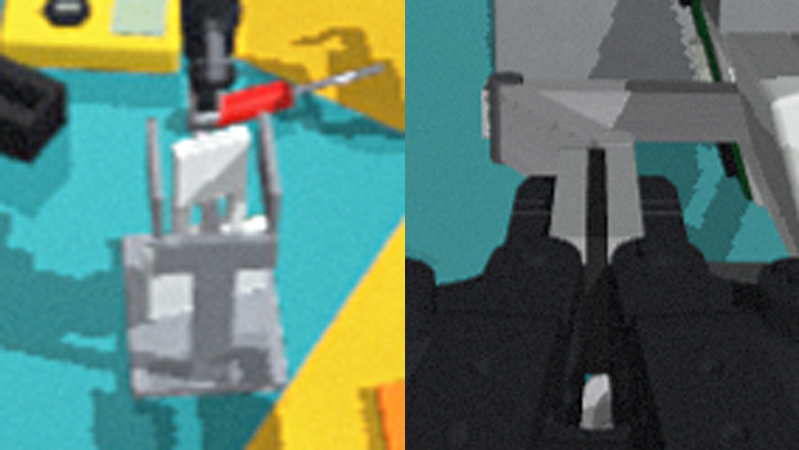

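Emit:
send_rows(
  moves="0 0 0 0 0 0.015 -1; 0 0 0 0 0 0.03 -1; 0 0 0 0 0 0.04 -1; 0 0 0 0 0 0.04 -1",
)

```text
time: 5.45
eef_pos: [0.5443, 0.2106, 0.1676]
tcp_rot: [0.446, 0.895, 0.005, 0.004]
contact_force: [2.6, 4.5, 7.7]
opening: 0.001
finger_force: 3.9
```

```bash
python3 - <<'E'
from h import *
c=load('c4')
for z in (.15,.157,.17,.18,.19,.2,.21):
    p=proj(c,[.5407,.2084,z]); print(z,np.round(p,1),np.round([(p[0]-280)*4.5,(p[1]-195)*4.5]))
im=c['image']
for r in range(208,232): print(r,[tuple(int(v) for v in im[r,k]) for k in (323,325,327)])
E
```

```text
0.15 [323.8 227.4] [197. 146.]
0.157 [323.9 225.9] [197. 139.]
0.17 [324. 223.] [198. 126.]
0.18 [324.1 220.7] [198. 116.]
0.19 [324.1 218.5] [199. 106.]
0.2 [324.2 216.1] [199.  95.]
0.21 [324.3 213.8] [199.  85.]
208 [(53, 56, 57), (69, 71, 74), (131, 133, 140)]
209 [(44, 44, 49), (52, 53, 65), (116, 120, 127)]
210 [(29, 27, 31), (55, 59, 66), (118, 123, 123)]
211 [(44, 40, 48), (65, 67, 72), (124, 127, 134)]
212 [(31, 30, 32), (49, 51, 56), (105, 105, 112)]
213 [(21, 18, 24), (29, 31, 36), (56, 59, 63)]
214 [(31, 25, 28), (30, 32, 34), (35, 37, 40)]
215 [(50, 48, 52), (43, 45, 50), (53, 57, 59)]
216 [(84, 82, 86), (38, 36, 47), (60, 62, 65)]
217 [(88, 85, 91), (32, 38, 43), (52, 53, 54)]
218 [(80, 82, 87), (21, 27, 32), (51, 48, 55)]
219 [(86, 88, 92), (44, 49, 55), (70, 74, 78)]
220 [(135, 133, 138), (165, 172, 176), (198, 206, 214)]
221 [(143, 149, 151), (180, 183, 192), (155, 162, 169)]
222 [(104, 104, 109), (114, 119, 122), (120, 96, 96)]
223 [(76, 75, 75), (77, 81, 85), (78, 86, 85)]
224 [(140, 142, 146), (172, 171, 184), (168, 201, 204)]
225 [(174, 177, 182), (249, 252, 252), (236, 243, 243)]
226 [(234, 236, 237), (242, 245, 246), (242, 245, 246)]
227 [(239, 242, 242), (245, 248, 249), (251, 253, 253)]
228 [(251, 253, 253), (226, 230, 230), (228, 232, 232)]
229 [(227, 232, 233), (215, 221, 221), (219, 223, 223)]
230 [(213, 219, 220), (215, 219, 220), (217, 220, 222)]
231 [(216, 221, 222), (217, 220, 223), (221, 225, 227)]
```

Emit:
send_rows(
  moves="0 0 0 0 0 0.02 -1; 0 0 0 0 0 0.04 -1; 0 0 0 0 0 0.06 -1; 0 0 0 0 0 0.08 -1; 0 0 0 0 0 0.09 -1; 0 0 0 0 0 0.1 -1; 0 0 0 0 0 0.1 -1",
)

```text
time: 6.32
eef_pos: [0.5404, 0.2082, 0.1429]
tcp_rot: [0.446, 0.895, -0.0, -0.0]
contact_force: [0.5, -0.6, 0.1]
opening: 0.004
finger_force: 0.0
```

Emit:
send_rows(
  moves="0 0 0 0 0 -0.25 -1; 0 0 0 0 0 -0.5 -1; 0 0 0 -0.15 0.02 -0.7 0; 0 0 0 -0.29 0.04 -0.765 0; 0 0 0 -0.29 0.04 -0.765 0; 0 0 0 -0.29 0.04 -0.765 0",
)

```text
time: 7.08
eef_pos: [0.5811, 0.1671, 0.2952]
tcp_rot: [0.446, 0.895, -0.0, -0.001]
contact_force: [-0.3, 0.2, 0.5]
opening: 0.501
finger_force: 0.0
```

```bash
python3 - <<'E'
from h import *
c=snap('wrist','w5'); s=ctrl.get_state(); print(s['eef_pos'],s['opening'])
o=load('w2')
for n,i in(('w2',o),('w5',c)):
    g=cv2.cvtColor(i['image'],cv2.COLOR_RGB2GRAY)
    for r in (122,127,132): print(n,r,g[r,280:350:2].tolist())
# fingertips: dark/light edges at left & right pads
c_=c['image'].astype(int)
for r in range(222,250,4): 
    row=cv2.cvtColor(c['image'],cv2.COLOR_RGB2GRAY)[r,250:380:3]; print(r,row.tolist())
E
```

```text
[0.58086078 0.16728869 0.29490945] 0.4991065510397826
w2 122 [122, 126, 151, 74, 102, 127, 126, 127, 124, 128, 127, 126, 127, 131, 102, 148, 181, 179, 151, 113, 110, 112, 112, 112, 112, 116, 116, 110, 111, 117, 115, 110, 90, 112, 114]
w2 127 [129, 127, 129, 112, 92, 131, 125, 129, 128, 127, 128, 126, 129, 129, 102, 156, 183, 176, 148, 109, 108, 111, 113, 116, 113, 116, 110, 115, 112, 112, 112, 114, 112, 96, 117]
w2 132 [124, 123, 111, 80, 89, 129, 132, 132, 129, 129, 132, 131, 134, 125, 115, 154, 185, 175, 146, 104, 105, 109, 109, 111, 113, 111, 111, 110, 124, 129, 124, 101, 117, 112, 107]
w5 122 [124, 123, 153, 84, 84, 78, 173, 174, 176, 177, 176, 177, 177, 179, 176, 179, 176, 177, 179, 130, 129, 128, 127, 128, 126, 138, 130, 105, 117, 105, 103, 121, 115, 113, 107]
w5 127 [122, 124, 150, 91, 82, 80, 173, 179, 178, 180, 180, 177, 177, 178, 179, 177, 180, 180, 122, 128, 130, 127, 126, 126, 122, 138, 128, 101, 109, 112, 114, 119, 127, 115, 113]
w5 132 [126, 125, 138, 93, 84, 78, 180, 184, 182, 185, 184, 181, 181, 180, 185, 184, 179, 160, 131, 131, 135, 131, 128, 132, 121, 135, 125, 102
[... 773 characters left out ...]
7, 101, 112, 110, 106, 108, 105, 114, 65, 84, 130, 131, 127, 118, 120]
238 [120, 124, 122, 127, 136, 137, 136, 28, 17, 122, 121, 122, 125, 86, 86, 88, 86, 90, 87, 88, 85, 192, 198, 141, 128, 136, 135, 131, 104, 114, 106, 107, 109, 113, 111, 111, 107, 15, 27, 132, 134, 136, 130, 119]
242 [123, 124, 121, 134, 131, 133, 87, 24, 26, 116, 120, 118, 94, 86, 85, 87, 87, 83, 88, 82, 177, 190, 95, 124, 129, 125, 125, 124, 119, 86, 170, 124, 115, 113, 113, 108, 112, 2, 24, 44, 133, 134, 135, 124]
246 [33, 29, 130, 131, 140, 138, 29, 22, 19, 115, 120, 118, 89, 83, 83, 85, 86, 85, 88, 85, 146, 122, 126, 127, 126, 124, 124, 123, 124, 126, 174, 145, 107, 105, 109, 106, 111, 13, 16, 21, 132, 136, 139, 139]
```

Keeper is now flat (bright top reaches column ≈330, matching the flat prediction of 332). The tips evidently sit ~20 mm behind the stated place, so I use that. Descend over the tab and grip.

Emit:
send_rows(
  moves="0 0 0 0.14 0.08 0 0; 0 0 0 0.285 0.172 0 0; 0 0 0 0.285 0.172 0 0; 0 0 0 0.285 0.172 0.25 0; 0 0 0 0.285 0.172 0.45 0; 0 0 0 0.285 0.172 0.6 0; 0 0 0 0.285 0.172 0.7 0; 0 0 0 0.285 0.172 0.745 0; 0 0 0 0.285 0.172 0.745 0",
  newtons=50,
)

```text
time: 8.25
eef_pos: [0.5751, 0.233, 0.1474]
tcp_rot: [0.446, 0.895, -0.0, -0.0]
contact_force: [0.1, 0.6, -0.2]
opening: 0.501
finger_force: 0.0
```

Emit:
send_rows(
  moves="0 0 0 0 0 0 -0.3; 0 0 0 0 0 0 -0.6; 0 0 0 0 0 0 -1; 0 0 0 0 0 0 -1; 0 0 0 0 0 0 -1; 0 0 0 0 0 0 -1",
)

```text
time: 9.0
eef_pos: [0.5755, 0.2332, 0.1486]
tcp_rot: [0.446, 0.895, 0.0, 0.0]
contact_force: [-2.0, -0.7, 6.2]
opening: 0.135
finger_force: 49.5
```

Emit:
send_rows(
  moves="0 0 0 0 0 -0.025 -1; 0 0 0 0 0 -0.05 -1; 0 0 0 0 0 -0.07 -1; 0 0 0 0 0 -0.07 -1",
)

```text
time: 9.5
eef_pos: [0.5752, 0.2331, 0.1616]
tcp_rot: [0.446, 0.895, 0.0, 0.0]
contact_force: [-0.2, -0.3, -2.1]
opening: 0.137
finger_force: 48.6
```

Emit:
send_rows(
  moves="0 0 0 0 -0.06 0 -1; 0 0 0 0 -0.14 0 -1; 0 0 0 0 -0.24 0 -1; 0 0 0 0 -0.34 0 -1; 0 0 0 0 -0.44 0 -1; 0 0 0 0 -0.55 0 -1; 0 0 0 0 -0.55 0 -1",
)

```text
time: 10.38
eef_pos: [0.4856, 0.1661, 0.1608]
tcp_rot: [0.447, 0.895, -0.0, -0.0]
contact_force: [-0.1, 0.1, -1.7]
opening: 0.132
finger_force: 49.1
```

Emit:
send_rows(
  moves="0 0 0 0 0 -0.3 -1; 0 0 0 -0.2 -0.13 -0.45 -1; 0 0 0.025 -0.45 -0.3 -0.45 -1; 0 0 0.05 -0.7 -0.47 -0.45 -1; 0 0 0.075 -0.9 -0.6 -0.45 -1; 0 0 0.1025 -1 -0.666 -0.45 -1; 0 0 0.1025 -1 -0.666 -0.45 -1; 0 0 0.1025 -1 -0.666 -0.45 -1",
)

```text
time: 11.38
eef_pos: [0.5013, -0.0725, 0.2512]
tcp_rot: [0.706, 0.708, 0.0, -0.0]
contact_force: [-0.5, 0.1, -2.3]
opening: 0.137
finger_force: 49.7
```

```bash
python3 - <<'E'
from h import *
c=snap('wrist','w6'); s=ctrl.get_state(); print(s['eef_pos'],s['tcp_rot'],s['opening'],s['contact_force'])
snap('side','s6');snap('scene','c6')
cv2.imwrite('pics/w6b.png',cv2.resize(c['image'][:,:,::-1],None,fx=1.25,fy=1.25,interpolation=cv2.INTER_CUBIC))
E
```

```text
[ 0.50125813 -0.07217857  0.25123895] [ 7.05650010e-01  7.08560517e-01  1.63589155e-04 -1.78223014e-04] 0.13173645728346456 [-0.60648135  0.29705495 -3.32304076]
```

View pics/w6b.png

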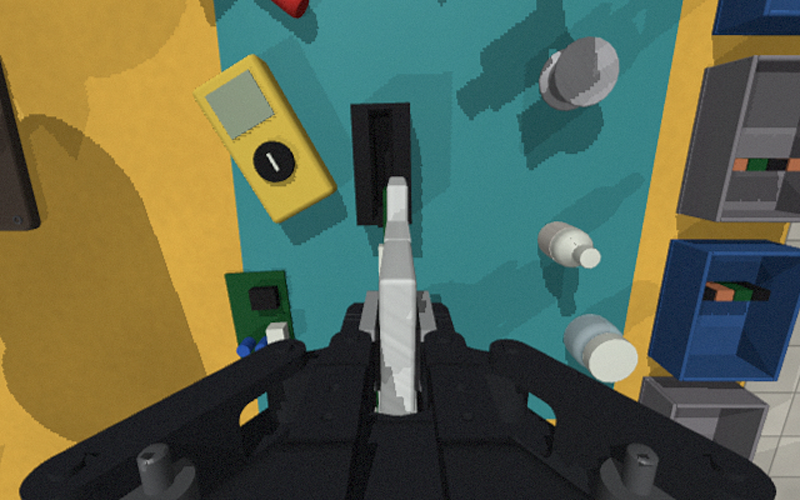

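```bash
python3 - <<'E'
from h import *
c=load('w6');g=cv2.cvtColor(c['image'],cv2.COLOR_RGB2GRAY)
for r in range(78,186,12): print(r,g[r,276:334].tolist())
print('cols 285,300,308');
for k in (284,290,302): print(k,g[76:96,k].tolist(), g[165:190,k].tolist())
r=lambda u,v,z:np.round(onz(c,u/1.25,v/1.25,z),4)
for p in [(351,103),(409,102),(357,225)]: print(p,r(*p,.045))
E
```

```text
78 [117, 113, 112, 114, 114, 117, 116, 116, 115, 114, 112, 117, 117, 117, 117, 117, 117, 112, 115, 106, 101, 104, 104, 105, 104, 103, 107, 108, 107, 105, 101, 107, 104, 105, 103, 105, 105, 103, 102, 106, 103, 106, 106, 104, 103, 106, 105, 106, 105, 104, 104, 103, 105, 105, 108, 106, 102, 107]
90 [118, 117, 116, 120, 67, 32, 32, 28, 36, 33, 33, 33, 31, 33, 33, 35, 31, 35, 19, 23, 14, 15, 22, 12, 23, 6, 20, 14, 22, 13, 14, 21, 6, 13, 18, 23, 15, 25, 34, 33, 28, 31, 23, 33, 30, 26, 30, 34, 30, 33, 29, 27, 99, 102, 107, 103, 104, 107]
102 [113, 114, 116, 117, 121, 61, 23, 28, 29, 32, 31, 31, 29, 30, 28, 32, 30, 30, 34, 20, 12, 10, 16, 20, 22, 27, 22, 24, 14, 25, 26, 24, 24, 11, 20, 23, 22, 19, 30, 34, 33, 24, 30, 33, 30, 32, 37, 33, 26, 35, 32, 31, 56, 72, 80, 83, 103, 102]
114 [104, 101, 102, 102, 106, 93, 47, 33, 32, 32, 27, 36, 30, 32, 35, 32, 29, 30, 39, 27, 14, 14, 20, 3, 7, 10, 19, 16, 16, 16, 18, 12, 20, 16, 7, 29, 25, 24, 20, 30, 31, 35, 32, 35, 36, 32, 29, 29, 29, 28, 33, 29, 42, 68, 74, 73, 74, 71]
126 [97, 102, 104, 104, 106, 107, 63, 28, 36, 30, 34, 30, 27, 29, 36, 33, 25, 24
[... 1212 characters left out ...]
, 116, 115, 117, 115, 120, 99, 62, 23, 29, 30, 39, 29, 31, 36, 32, 31, 32, 33, 32] [84, 82, 82, 92, 100, 101, 97, 112, 115, 117, 115, 113, 114, 114, 115, 113, 112, 111, 108, 112, 110, 112, 107, 113, 109]
290 [116, 115, 117, 118, 113, 113, 85, 42, 27, 31, 37, 31, 27, 29, 33, 34, 26, 30, 31, 30] [24, 24, 30, 27, 28, 22, 29, 25, 33, 21, 31, 25, 28, 24, 27, 76, 106, 110, 112, 111, 111, 112, 111, 112, 110]
302 [102, 108, 107, 103, 103, 108, 73, 29, 33, 26, 31, 21, 19, 8, 20, 15, 22, 16, 17, 15] [19, 20, 25, 27, 19, 22, 28, 19, 27, 35, 28, 27, 31, 28, 31, 36, 50, 66, 82, 77, 78, 79, 78, 77, 80]
(351, 103) [0.4579 0.0344 0.045 ]
(409, 102) [0.512  0.0355 0.045 ]
(357, 225) [ 0.4606 -0.0816  0.045 ]
```

```bash
python3 - <<'E'
from h import *
c=load('w6');g=cv2.cvtColor(c['image'],cv2.COLOR_RGB2GRAY).astype(float)
L=[];Rr=[]
for r in range(88,178,4):
    k=np.argmin(np.diff(g[r,274:296]))+274.5; L.append(onz(c,k,r,.045)[:2])
for r in range(88,134,4):
    k=np.argmax(np.diff(g[r,318:336]))+318.5; Rr.append(onz(c,k,r,.045)[:2])
L=np.array(L);Rr=np.array(Rr)
for n,a in(('L',L),('R',Rr)):
    p=np.polyfit(a[:,1],a[:,0],1); print(n,'slope',p[0],'x at y=-.023',np.polyval(p,-.023),'res',np.std(a[:,0]-np.polyval(p,a[:,1])))
for k in range(286,308,4):
    t=np.argmin(np.diff(g[74:92,k]))+74.5; b=np.argmax(np.diff(g[172:190,k]))+172.5; print(k,onz(c,k,t,.045)[1],onz(c,k,b,.045)[1])
# module axis in image: bright cols
for r in (148,165,185,200,250,290): 
    m=np.where(g[r,296:340]>140)[0]+296; print(r,m.min(),m.max())
E
```

```text
L slope -0.029152533800601208 x at y=-.023 0.45804596498269207 res 0.00034802061089911666
R slope -0.030852940010364344 x at y=-.023 0.5152581424318142 res 0.0025386260410518724
286 0.03435330590650299 -0.08090828081954159
290 0.03436883762338281 -0.08089035319842704
294 0.03547667194747579 -0.08087242590270223
298 0.03439990027906221 -0.0808544989323583
302 0.034415431217874756 -0.08342406368254783
306 0.034430961897344556 -0.08211120365160891
148 310 324
165 310 325
185 308 326
200 303 326
250 304 331
290 308 330
```

Emit:
send_rows(
  moves="0 0 -0.0041 0.12 -0.04 0 -1; 0 0 -0.0041 0.2445 -0.0735 0.1 -1; 0 0 -0.0041 0.2445 -0.0735 0.25 -1; 0 0 -0.0041 0.2445 -0.0735 0.36 -1; 0 0 -0.0041 0.2445 -0.0735 0.4 -1; 0 0 -0.0041 0.2445 -0.0735 0.4 -1",
)

```text
time: 12.28
eef_pos: [0.4864, -0.0238, 0.1713]
tcp_rot: [0.697, 0.717, -0.0, -0.0]
contact_force: [0.8, -0.3, -2.8]
opening: 0.131
finger_force: 49.6
```

```bash
python3 - <<'E'
from h import *
s=ctrl.get_state(); print(s['eef_pos'],s['tcp_rot'],s['contact_force'])
c=snap('side','s7'); 
P=s['eef_pos']
for q in [(.4865,-.0815,.045),(.458,-.0815,.045),(.5153,-.0815,.045),P+[0,-.045,-.1136],P+[-.006,-.045,-.1136],P+[.006,-.045,-.1136]]: print(np.round(proj(c,q),1))
im=c['image']
g=cv2.cvtColor(im,cv2.COLOR_RGB2GRAY)
for r in range(246,282,3): print(r,g[r,300:350].tolist())
E
```

```text
[ 0.48635954 -0.02375834  0.1712926 ] [ 6.96911052e-01  7.17157533e-01 -1.24549437e-04 -2.09323361e-04] [ 0.77783727 -0.28761599 -2.75622922]
[328.8 279.4]
[318.3 280.2]
[339.3 278.5]
[328.2 272.6]
[326.  272.8]
[330.4 272.5]
246 [134, 135, 134, 135, 132, 132, 133, 134, 135, 133, 132, 132, 132, 133, 129, 132, 130, 131, 131, 131, 146, 166, 179, 162, 143, 149, 163, 168, 169, 160, 144, 134, 127, 127, 127, 128, 127, 127, 126, 128, 126, 126, 125, 126, 125, 126, 125, 127, 124, 124]
249 [131, 133, 135, 135, 134, 133, 131, 133, 134, 134, 131, 132, 131, 133, 133, 131, 131, 130, 132, 132, 139, 153, 165, 151, 137, 154, 172, 168, 158, 146, 135, 128, 128, 127, 128, 127, 128, 125, 126, 126, 125, 126, 125, 126, 125, 125, 120, 118, 115, 114]
252 [136, 135, 134, 135, 134, 132, 133, 134, 132, 133, 133, 131, 129, 124, 119, 115, 111, 105, 101, 102, 109, 117, 109, 84, 73, 115, 172, 198, 189, 161, 130, 104, 106, 118, 127, 127, 128, 126, 127, 125, 125, 124, 120, 117, 116, 114, 112, 115, 113, 113]
255 [137, 135, 135, 135, 134, 133, 133, 133, 133, 132, 132, 128, 115, 91, 61, 45, 46, 40, 40, 36, 46, 69, 91, 8
[... 1308 characters left out ...]
 113, 114]
273 [199, 198, 195, 191, 180, 160, 141, 130, 125, 122, 121, 122, 123, 120, 104, 76, 47, 35, 39, 42, 40, 44, 40, 34, 30, 47, 76, 93, 93, 81, 61, 37, 24, 21, 23, 17, 31, 49, 79, 99, 111, 113, 115, 115, 115, 115, 112, 114, 114, 116]
276 [201, 200, 198, 196, 194, 190, 178, 158, 141, 126, 122, 121, 122, 121, 114, 94, 65, 43, 39, 39, 43, 41, 39, 39, 31, 27, 30, 30, 28, 25, 22, 22, 24, 19, 23, 20, 23, 33, 56, 86, 104, 114, 114, 114, 116, 113, 115, 114, 114, 115]
279 [187, 182, 171, 161, 148, 140, 134, 128, 125, 122, 121, 121, 122, 120, 120, 110, 85, 52, 35, 37, 39, 41, 42, 38, 35, 33, 31, 33, 27, 28, 26, 22, 22, 22, 22, 22, 23, 29, 39, 61, 82, 102, 113, 114, 113, 115, 113, 114, 115, 113]
```

Emit:
send_rows(
  moves="0 0 0 0 0 0.04 -1; 0 0 0 0 0 0.07 -1; 0 0 0 0 0 0.1 -1; 0 0 0 0 0 0.13 -1; 0 0 0 0 0 0.16 -1; 0 0 0 0 0 0.19 -1; 0 0 0 0 0 0.21 -1; 0 0 0 0 0 0.23 -1; 0 0 0 0 0 0.23 -1",
)

```text
time: 13.45
eef_pos: [0.4862, -0.0241, 0.125]
tcp_rot: [0.697, 0.717, -0.0, -0.0]
contact_force: [0.2, 0.2, -2.5]
opening: 0.13
finger_force: 49.7
```

Emit:
send_rows(
  moves="0 0 0 0 0 0.006 -1; 0 0 0 0 0 0.012 -1; 0 0 0 0 0 0.015 -1; 0 0 0 0 0 0.015 -1",
)

```text
time: 13.95
eef_pos: [0.487, -0.0244, 0.1237]
tcp_rot: [0.697, 0.717, 0.0, 0.001]
contact_force: [-2.1, -0.4, 6.2]
opening: 0.135
finger_force: 50.7
```

Emit:
send_rows(
  moves="0 0 0 0 0 0 -0.4; 0 0 0 0 0 0 0; 0 0 0 0 0 0 0; 0 0 0 0 0 -0.15 0; 0 0 0 0 0 -0.4 0; 0 0 0.03 0 0 -0.6 0; 0 0 0.06 0 0 -0.8 0.5; 0 0 0.09 0 0 -1 1; 0 0 0.12 0 0 -1 1; 0 0 0.15 0 0 -1 1; 0 0 0.18 0 0 -1 1; 0 0 0.21 0 0 -1 1",
)

```text
time: 15.45
eef_pos: [0.4864, -0.0241, 0.322]
tcp_rot: [0.99, 0.139, -0.0, -0.0]
contact_force: [0.2, -0.2, 0.0]
opening: 1.0
finger_force: 0.0
```

Emit:
send_rows(
  moves="0 0 0.02 -0.1 0.3 0 1; 0 0 0.04 -0.2 0.6 0 1; 0 0 0.04 -0.3 0.9 0 1; 0 0 0.04 -0.3 1 0 1; 0 0 0.04 -0.3 1 0 1; 0 0 0.04 -0.3 1 0 1; 0 0 0.04 -0.3 1 0 1",
)

```text
time: 16.32
eef_pos: [0.4855, -0.2315, 0.3225]
tcp_rot: [1.0, 0.018, 0.0, -0.0]
contact_force: [-0.7, 0.3, 0.4]
opening: 0.996
finger_force: 0.0
```

```bash
python3 - <<'E'
from h import *
s=ctrl.get_state(); print(s['time'],s['eef_pos'],s['tcp_rot'],s['qpos'],s['opening'])
c=snap('wrist','w8'); snap('side','s8'); snap('scene','c8')
print(np.round(c['extrinsics'],3).tolist())
for x in (.44,.565):
  for y in(-.237,-.353): print(np.round(proj(c,[x,y,.045])))
E
```

```text
16.325 [ 0.48553677 -0.23147546  0.32252956] [ 9.99831195e-01  1.83725020e-02  1.74838604e-04 -5.18163366e-05] [-6.33720672e-01 -8.47653697e-02  1.77713951e+00  2.96769512e-04
  1.44900348e+00  9.00292559e-01] 0.9964055121190902
[[0.036, 0.965, 0.26, 0.551], [-0.999, 0.035, 0.01, -0.229], [0.001, -0.261, 0.965, 0.485], [0.0, 0.0, 0.0, 1.0]]
[320. 194.]
[395. 197.]
[323. 109.]
[405. 112.]
```

```bash
python3 - <<'E'
from h import *
c=load('w8')
cv2.imwrite('pics/w8b.png',cv2.resize(c['image'][60:260,270:470,::-1],(600,600),interpolation=cv2.INTER_CUBIC))
E
```

```text
(no output)
```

View pics/w8b.png

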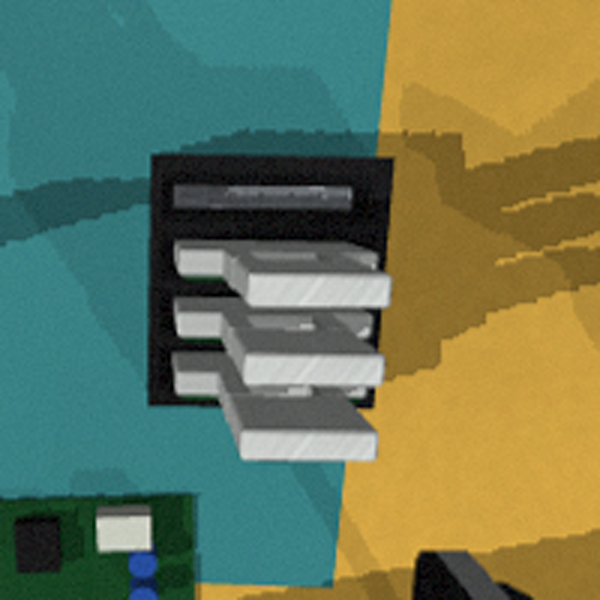

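The rack has its top-view corners at (152,156),(393,158),(374,407),(150,404); the free slot with the felt strip is the +x one (174–352, 186–208). Three spares fill the others.

```bash
python3 - <<'E'
from h import *
c=load('w8'); q=lambda u,v,z:onz(c,270+u/3,60+v/3,z)
C=[q(*p,.045)[:2] for p in [(152,156),(393,158),(374,407),(150,404)]]
print('rack',np.round(C,4).tolist(), 'centre',np.mean(C,0))
for a,b in((0,1),(3,2)): d=C[a]-C[b]; print('yaw from y edge',np.degrees(np.arctan2(-d[0],d[1])),np.linalg.norm(d))
for a,b in((0,3),(1,2)): d=C[a]-C[b]; print('yaw from x edge',np.degrees(np.arctan2(d[1],d[0])),np.linalg.norm(d))
for p in [(174,186),(352,186),(352,208),(174,208)]: print('strip',np.round(q(*p,.013),4))
for n,T in (('A',[(250,274),(390,271),(390,304),(247,307)]),('B',[(247,355),(383,352),(383,384),(244,387)]),('C',[(242,432),(377,430),(377,460),(240,460)])):
    P=np.array([q(*p,.179)[:2] for p in T]); d=(P[0]+P[3]-P[1]-P[2])/2; print('tab',n,np.round(P.mean(0),4),np.linalg.norm(d),np.degrees(np.arctan2(-d[0],d[1])))
E
```

```text
rack [[0.5612, -0.2331], [0.5645, -0.3479], [0.4421, -0.3516], [0.4395, -0.2369]] centre [ 0.50184736 -0.29234763]
yaw from y edge 1.633774189694374 0.11478224156979445
yaw from y edge 1.287212374784756 0.11474739303780328
yaw from x edge 1.75690000462924 0.12178360296821403
yaw from x edge 1.7389179893724593 0.12247758998126039
strip [ 0.5476 -0.2453  0.013 ]
strip [ 0.5509 -0.3369  0.013 ]
strip [ 0.5399 -0.338   0.013 ]
strip [ 0.5365 -0.2458  0.013 ]
tab A [ 0.5165 -0.291 ] 0.04863400743028207 3.296543376289875
tab B [ 0.4882 -0.2918] 0.04839943114000718 3.3581975809493314
tab C [ 0.4602 -0.2923] 0.04901219877206752 2.513324844213704
```

Emit:
send_rows(
  moves="0 0 0.001 0.01 -0.3 0 1; 0 0 0.001 0.02 -0.6 0 1; 0 0 0.001 0.04 -0.9 0 1; 0 0 0.001 0.04 -0.9 0 1; 0 0 0.001 0.04 -0.9 0 1; 0 0 0.001 0.04 -0.9 0 1",
)

```text
time: 17.23
eef_pos: [0.487, -0.0538, 0.3223]
tcp_rot: [1.0, 0.013, -0.0, 0.0]
contact_force: [0.6, -0.5, 0.6]
opening: 1.0
finger_force: 0.0
```

```bash
python3 - <<'E'
from h import *
s=ctrl.get_state(); print(s['eef_pos'],s['tcp_rot'])
c=snap('wrist','w9')
p=s['eef_pos']
for n,q in dict(tabp=(.487,.0008,.179),tabm=(.487,-.0492,.179),ctr=(.487,-.0242,.179)).items(): print(n,np.round(proj(c,q),1))
g=cv2.cvtColor(c['image'],cv2.COLOR_RGB2GRAY)
u,v=np.round(proj(c,(.487,-.0242,.179))).astype(int)
print(u,v)
for r in range(v-16,v+18,4): print(r,g[r,u-60:u+61:3].tolist())
E
```

```text
[ 0.48704581 -0.05382364  0.32226649] [ 9.99910094e-01  1.34082878e-02 -8.59476481e-05  1.20162722e-04]
tabp [265.8 182.3]
tabm [313.2 183.6]
ctr [289.5 182.9]
290 183
167 [116, 113, 115, 116, 113, 113, 117, 115, 115, 105, 24, 173, 210, 209, 212, 107, 90, 88, 144, 152, 152, 151, 151, 153, 134, 116, 89, 86, 140, 147, 143, 145, 146, 9, 12, 22, 81, 78, 80, 81, 78]
171 [114, 116, 114, 115, 119, 111, 116, 117, 112, 119, 23, 116, 213, 211, 132, 91, 89, 92, 93, 91, 95, 90, 90, 92, 92, 90, 89, 93, 179, 142, 185, 202, 210, 18, 28, 22, 81, 82, 77, 73, 78]
175 [115, 111, 117, 113, 117, 116, 115, 117, 116, 116, 28, 31, 30, 93, 93, 92, 92, 96, 93, 91, 92, 95, 92, 90, 92, 90, 92, 90, 32, 25, 34, 25, 27, 29, 33, 31, 80, 75, 100, 114, 113]
179 [119, 116, 117, 115, 117, 115, 115, 115, 115, 112, 28, 24, 200, 203, 202, 203, 202, 198, 204, 203, 205, 204, 199, 202, 205, 201, 207, 174, 21, 34, 25, 30, 19, 29, 22, 40, 113, 110, 112, 112, 114]
183 [117, 117, 118, 117, 116, 121, 117, 116, 112, 113, 78, 77, 207, 213, 211, 218, 211, 219, 211, 219, 213, 213, 211, 215, 208, 217, 212, 177, 77, 77, 78, 77, 79, 77, 78, 77, 111, 111, 110, 108, 111]
187 [119, 118, 116, 116, 117, 113, 117, 114, 117, 116, 116, 110, 202, 214, 210, 206, 214, 207, 218, 210, 206, 208, 212, 205, 217, 206, 214, 179, 111, 114, 113, 109, 93, 92, 78, 114, 113, 112, 111, 111, 112]
191 [115, 115, 113, 114, 115, 114, 117, 117, 115, 114, 117, 115, 104, 101, 106, 101, 100, 104, 105, 102, 102, 103, 100, 102, 103, 100, 100, 101, 113, 93, 77, 81, 79, 76, 76, 81, 108, 112, 113, 110, 112]
195 [117, 117, 116, 117, 119, 117, 116, 115, 113, 110, 105, 104, 107, 99, 105, 101, 102, 101, 102, 101, 98, 103, 102, 103, 102, 89, 84, 84, 78, 80, 81, 76, 77, 77, 79, 76, 76, 110, 113, 113, 112]
199 [117, 119, 118, 110, 113, 112, 108, 101, 104, 102, 108, 105, 105, 103, 102, 102, 102, 104, 102, 102, 103, 99, 94, 85, 87, 111, 142, 164, 135, 74, 78, 80, 76, 77, 79, 79, 79, 113, 109, 114, 112]
```

Emit:
send_rows(
  moves="0 0 0 0 -0.1 0 1; 0 0 0 0 -0.152 0 1; 0 0 0 0 -0.152 0.2 1; 0 0 0 0 -0.152 0.4 1; 0 0 0 0 -0.152 0.6 1; 0 0 0 0 -0.152 0.8 1; 0 0 0 0 -0.152 0.92 1; 0 0 0 0 -0.152 1 1; 0 0 0 0 -0.152 1 1",
)

```text
time: 18.4
eef_pos: [0.4856, -0.0226, 0.1214]
tcp_rot: [1.0, 0.014, -0.001, -0.0]
contact_force: [-0.8, -0.1, 0.0]
opening: 0.999
finger_force: 0.0
```

Emit:
send_rows(
  moves="0 0 0 0 0 0 0.6; 0 0 0 0 0 0 0.3; 0 0 0 0 0 0 0; 0 0 0 0 0 0 -0.5; 0 0 0 0 0 0 -1; 0 0 0 0 0 0 -1",
  newtons=50,
)

```text
time: 19.15
eef_pos: [0.4873, -0.0228, 0.1238]
tcp_rot: [1.0, 0.014, 0.001, 0.001]
contact_force: [0.4, -0.9, 6.9]
opening: 0.578
finger_force: 52.8
```

Emit:
send_rows(
  moves="0 0 0 0 0 -0.04 -1; 0 0 0 0 0 -0.1 -1; 0 0 0 0 0 -0.18 -1; 0 0 0 0 0 -0.3 -1; 0 0 0 0 0 -0.5 -1; 0 0 0 0 0 -0.7 -1; 0 0 0 0 0 -0.9 -1; 0 0 0 0 0 -1 -1; 0 0 0 0 0 -1 -1; 0 0 0 0 0 -1 -1",
)

```text
time: 20.4
eef_pos: [0.4853, -0.0222, 0.3202]
tcp_rot: [1.0, 0.014, -0.002, -0.001]
contact_force: [0.7, 0.5, -2.8]
opening: 0.576
finger_force: 52.2
```

Emit:
send_rows(
  moves="0 0 0 0.08 0.2 0 -1; 0 0 0 0.15 0.45 0 -1; 0 0 0 0.25 0.7 0 -1; 0 0 0 0.3 0.9 0 -1; 0 0 0 0.3 1 0 -1; 0 0 0 0.3 1 0 -1; 0 0 0 0.3 1 0 -1",
)

```text
time: 21.28
eef_pos: [0.5514, -0.2193, 0.3218]
tcp_rot: [1.0, 0.015, -0.0, -0.001]
contact_force: [-0.1, 0.6, -2.0]
opening: 0.577
finger_force: 52.8
```

```bash
python3 - <<'E'
from h import *
s=ctrl.get_state(); print(s['eef_pos'],s['tcp_rot'],s['contact_force'],s['opening'])
q=s['tcp_rot'];a=np.degrees(np.arctan2(q[1],q[0]));yaw=2*a-90;print('yaw',yaw)
y=np.radians(yaw);ty=np.array([np.cos(y),np.sin(y)]);tx=np.array([-ty[1],ty[0]])
d=np.array([.5437,-.2913])-s['eef_pos'][:2]; print('tool x,y units',d@tx/.2,d@ty/.2, 'turn',-(1.7-90-yaw)/360)
E
```

```text
[ 0.55142366 -0.21934553  0.3217689 ] [ 9.99893630e-01  1.45611278e-02 -4.76165307e-04 -6.89491530e-04] [-0.10418034  0.64586257 -1.95519379] 0.5768345227219779
yaw -88.33135811400805
tool x,y units -0.04907820314142941 0.35849527163024586 turn -8.710587224460337e-05
```

Emit:
send_rows(
  moves="0 0 0 -0.025 0.2 0 -1; 0 0 0 -0.049 0.358 0 -1; 0 0 0 -0.049 0.358 0 -1; 0 0 0 -0.049 0.358 0.15 -1; 0 0 0 -0.049 0.358 0.35 -1; 0 0 0 -0.049 0.358 0.55 -1; 0 0 0 -0.049 0.358 0.7 -1; 0 0 0 -0.049 0.358 0.76 -1; 0 0 0 -0.049 0.358 0.76 -1",
)

```text
time: 22.4
eef_pos: [0.5441, -0.2913, 0.1702]
tcp_rot: [1.0, 0.015, -0.0, -0.0]
contact_force: [-0.8, -0.5, -1.5]
opening: 0.574
finger_force: 53.2
```

```bash
python3 - <<'E'
from h import *
s=ctrl.get_state(); print(s['time'],s['eef_pos'],s['tcp_rot'],s['contact_force'])
c=snap('side','s10'); 
P=s['eef_pos']; g=cv2.cvtColor(c['image'],cv2.COLOR_RGB2GRAY)
E=P+[0.0013,-.045,-.1138]
for n,q in dict(mod=E,ml=E-[.006,0,0],mr=E+[.006,0,0],rackL=(.4418+.0005,-.3516,.045),rackR=(.5655,-.3485,.045),slot=(.545,-.3395,.045)).items(): print(n,np.round(proj(c,q),1))
u,v=np.round(proj(c,E)).astype(int)
for r in range(v-14,v+16,3): print(r,g[r,u-14:u+22].tolist())
r=int(proj(c,(.56,-.3485,.03))[1]);print('front face row',r,g[r,315:390].tolist())
E
```

```text
22.4 [ 0.54412181 -0.29129818  0.17023633] [ 9.99891175e-01  1.47442179e-02 -2.81989112e-04 -4.07131556e-04] [-0.76808753 -0.45494045 -1.46311231]
mod [371.1 354.5]
ml [368.4 354.7]
mr [373.8 354.2]
rackL [325.7 368.5]
rackR [380.9 361.5]
slot [370.9 359. ]
340 [161, 154, 134, 100, 69, 73, 94, 116, 130, 135, 120, 103, 116, 150, 170, 174, 171, 159, 142, 128, 120, 116, 117, 118, 119, 118, 116, 116, 116, 117, 117, 118, 117, 117, 115, 115]
343 [150, 138, 119, 89, 57, 55, 78, 102, 125, 143, 145, 142, 152, 167, 175, 175, 167, 145, 121, 114, 118, 119, 118, 118, 117, 116, 117, 116, 117, 117, 116, 117, 116, 115, 117, 115]
346 [169, 157, 142, 122, 85, 57, 71, 102, 126, 135, 138, 144, 159, 172, 174, 170, 158, 125, 89, 90, 107, 116, 117, 117, 119, 117, 119, 117, 116, 117, 117, 117, 116, 116, 116, 116]
349 [174, 189, 184, 169, 134, 81, 52, 70, 100, 121, 134, 148, 161, 174, 173, 166, 141, 99, 57, 53, 80, 101, 112, 118, 117, 119, 118, 117, 120, 116, 117, 117, 116, 118, 118, 120]
352 [167, 178, 176, 164, 132, 77, 40, 48, 81, 111, 135, 154, 170, 179, 178, 168, 135, 84, 37, 32, 52, 79, 102, 114, 117, 
[... 514 characters left out ...]
117, 116, 113, 117, 117, 116, 118, 120, 121]
364 [34, 34, 32, 28, 23, 23, 23, 25, 22, 23, 25, 25, 24, 26, 21, 24, 23, 24, 22, 25, 26, 29, 34, 51, 75, 96, 112, 116, 116, 117, 119, 119, 123, 127, 129, 128]
367 [27, 26, 25, 25, 21, 23, 23, 24, 26, 24, 26, 24, 24, 24, 23, 24, 26, 25, 25, 25, 26, 30, 40, 56, 70, 82, 97, 112, 117, 122, 126, 128, 130, 129, 129, 130]
front face row 365 [129, 127, 128, 129, 130, 131, 127, 104, 68, 42, 40, 42, 42, 42, 56, 82, 106, 110, 108, 101, 84, 55, 30, 21, 23, 21, 27, 34, 46, 48, 51, 46, 41, 34, 25, 21, 23, 22, 24, 24, 24, 24, 26, 22, 24, 25, 25, 26, 28, 23, 25, 24, 26, 24, 25, 23, 24, 27, 23, 25, 25, 28, 28, 24, 32, 54, 74, 93, 109, 115, 118, 118, 122, 124, 126]
```

Emit:
send_rows(
  moves="0 0 0 0 0 0.03 -1; 0 0 0 0 0 0.05 -1; 0 0 0 0 0 0.07 -1; 0 0 0 0 0 0.09 -1; 0 0 0 0 0 0.11 -1; 0 0 0 0 0 0.13 -1; 0 0 0 0 0 0.15 -1; 0 0 0 0 0 0.15 -1",
)

```text
time: 23.45
eef_pos: [0.5438, -0.2923, 0.1398]
tcp_rot: [1.0, 0.014, -0.0, -0.0]
contact_force: [-0.2, -0.4, -2.4]
opening: 0.575
finger_force: 53.3
```

Inside the slot with no resistance; continue home.

Emit:
send_rows(
  moves="0 0 0 0 0 0.02 -1; 0 0 0 0 0 0.035 -1; 0 0 0 0 0 0.05 -1; 0 0 0 0 0 0.06 -1; 0 0 0 0 0 0.07 -1; 0 0 0 0 0 0.07 -1",
)

```text
time: 24.2
eef_pos: [0.5442, -0.2925, 0.1268]
tcp_rot: [1.0, 0.014, 0.0, 0.0]
contact_force: [-0.1, 1.1, -0.3]
opening: 0.574
finger_force: 53.4
```

Emit:
send_rows(
  moves="0 0 0 0 0 0.01 -1; 0 0 0 0 0 0.02 -1; 0 0 0 0 0 0.025 -1; 0 0 0 0 0 0.025 -1",
)

```text
time: 24.7
eef_pos: [0.5453, -0.2927, 0.1267]
tcp_rot: [1.0, 0.014, 0.001, 0.0]
contact_force: [-3.8, 3.9, 14.8]
opening: 0.577
finger_force: 55.4
```

Emit:
send_rows(
  moves="0 0 0 0 0 -0.02 -1; 0 0 0 0 0 -0.02 0.4; 0 0 0 0 0 -0.02 0.7; 0 0 0 0 0 -0.02 0.7; 0 0 0 0 0 -0.1 0.7; 0 0 0 0 0 -0.3 0.7; 0 0 0 0 0 -0.6 0.7; 0 0 0 0 0 -1 0.7; 0 0 0 0 0 -1 0.7; 0 0 0 0 0 -1 0.7",
)

```text
time: 25.95
eef_pos: [0.5446, -0.2928, 0.3238]
tcp_rot: [1.0, 0.014, 0.002, 0.001]
contact_force: [0.1, -0.3, -0.5]
opening: 0.852
finger_force: 0.0
```

Emit:
send_rows(
  moves="0 0 0 -0.15 -0.2 0 0.7; 0 0 0 -0.3 -0.4 0 0.7; 0 0 0 -0.3 -0.4 0 0.7; 0 0 0 -0.3 -0.4 0 0.7",
)

```text
time: 26.45
eef_pos: [0.4815, -0.2142, 0.3195]
tcp_rot: [1.0, 0.014, -0.001, -0.001]
contact_force: [-0.3, -0.4, 0.2]
opening: 0.851
finger_force: 0.0
```

```bash
python3 - <<'E'
from h import *
s=ctrl.get_state(); print(s['time'],s['eef_pos'],s['contact_force'])
c=snap('wrist','w11'); g=cv2.cvtColor(c['image'],cv2.COLOR_RGB2GRAY)
# bright tab tops
m=(g>175).astype(np.uint8); n,l,st,ce=cv2.connectedComponentsWithStats(m)
for i in range(1,n):
    if st[i,4]>120: print(st[i].tolist(),np.round(onz(c,*ce[i],.179),4),np.round(onz(c,*ce[i],.182),4))
for x in(.460,.488,.516,.544): print(np.round(proj(c,(x,-.292,.179 if x<.54 else .182)),1))
# bystanders before/after in side view
a=load('s8')['image'].astype(int);b=snap('side','s11')['image'].astype(int)
d=(np.abs(a-b).sum(2)>90).astype(np.uint8); n,l,st,ce=cv2.connectedComponentsWithStats(d)
print([st[i].tolist() for i in range(1,n) if st[i,4]>25])
E
```

```text
26.45 [ 0.48150225 -0.21415086  0.31954508] [-0.28287051 -0.39553554  0.20478467]
[222, 0, 15, 23, 239] [ 0.6401 -0.1291  0.179 ] [ 0.6392 -0.13    0.182 ]
[375, 120, 50, 11, 518] [ 0.5439 -0.2929  0.179 ] [ 0.544  -0.2921  0.182 ]
[370, 148, 48, 10, 479] [ 0.5164 -0.2902  0.179 ] [ 0.5167 -0.2894  0.182 ]
[498, 173, 57, 62, 931] [ 0.4636 -0.4362  0.179 ] [ 0.4645 -0.434   0.182 ]
[369, 175, 47, 11, 463] [ 0.4883 -0.291   0.179 ] [ 0.4889 -0.2902  0.182 ]
[137, 194, 87, 69, 1288] [ 0.4327 -0.0705  0.179 ] [ 0.4338 -0.0719  0.182 ]
[367, 201, 46, 10, 415] [ 0.4605 -0.2915  0.179 ] [ 0.4614 -0.2907  0.182 ]
[314, 231, 17, 11, 178] [ 0.4235 -0.2202  0.179 ] [ 0.4247 -0.2201  0.182 ]
[584, 263, 56, 45, 1043] [ 0.3741 -0.5534  0.179 ] [ 0.3758 -0.5501  0.182 ]
[566, 312, 27, 25, 237] [ 0.321  -0.5337  0.179 ] [ 0.3233 -0.5306  0.182 ]
[390.1 205.6]
[392.6 179.9]
[395.2 152.9]
[398.7 124.7]
[[329, 80, 50, 101, 752], [333, 143, 26, 6, 47], [320, 144, 32, 26, 130], [202, 146, 5, 13, 30], [327, 177, 6, 32, 95], [196, 179, 17, 23, 54], [343, 182, 13, 52, 242], [335, 208, 9, 22, 117], [320, 222, 12, 58, 437], [361, 292, 15, 70, 713], [205, 359, 12, 41, 127], [268, 377, 9, 23, 66], [384, 387, 14, 13, 91]]
```

```bash
python3 -c "
from plant import ctrl
print(ctrl.sign_off())"
```

```text
the job is handed in; nothing more can be done
None
```

The module went from the hook to the single-slot holder, was re-gripped by its narrow sides, and now stands home on the felt strip in the rack's free slot. The last wrist picture shows all three spares still in their slots. I handed the job in at about 26.5 s; I made no separate final check on the other bench items, but felt no unexpected contact.

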